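# Scoop the thread spools out of the bin's corner and tip them into the box

## Task

Take the scoop by its grip and push it along the floor and the far long wall of the grey bin, lip first, right into the far left corner, so that the three loose thread spools are trapped there and all ride up into the scoop. Lift them out in that one load, tip them gently from just above the wooden box so that all three lie in it, and put the scoop back flat on the floor of the bin. Do not touch the spools with the gripper, and leave the other things where they are.

Things in the scene. Friction and masses are not known exactly. Their poses are not given: they have to be found in the camera images.
- bin: Storage bin: smooth grey plastic open rectangular bin, fixed on the table. Outside 188 (its x) x 328 (its y) x 60 mm high, walls and floor 4 mm thick, inside 180 x 320 mm; a small rim flange stands 7 mm out at the top. Origin: centre of its underside; its +x points roughly away from the robot, its +y roughly to the robot's left.
- bin_corner (a point): Inside corner of the bin, at floor level, where its far long wall meets its left end wall: at (+90, +160, +4) mm in the bin's frame. The spools lie towards this corner.
- box: Wooden box: low open light-wood box, fixed on the table to the left of the bin. Outside 170 (its x) x 150 (its y) x 45 mm high, walls and floor 6 mm thick. Origin: centre of its underside.
- scoop: Hand scoop: smooth metal pan with an upright black grip, standing in the bin, lip towards the spools, 220 g. Pan 116 (its x) x 116 mm (its y), floor 2.5 mm thick, 1.5 mm at the lip; open at the front (its +y); side walls 3 mm thick, 37 mm high at the back, 22 mm in front; back wall 40 mm high. Origin: centre of the pan's underside; lip at y = +58 mm, back at y = -58 mm; z up.
- scoop_lip (a point): Middle of the scoop's front lip, at its underside: (0, +58, 0) mm in the scoop's frame.
- scoop_grip (a point): Point to grip in the scoop's black handle, (0, -60, 98) mm in the scoop's frame. The handle is an upright block over the back wall, 50 mm (x) x 16 mm (y), from z = 40 to 120 mm, centred on y = -60 mm; it can be pinched from above across its 16 mm.
- mid_navy (a point): Middle of a thread spool (navy thread), a cylinder of 29 mm diameter and 61 mm length, 22 g, lying on its side in the bin, roughly across the bin, free to roll; the point's z lies along the spool's axis.
- mid_red (a point): Middle of a thread spool (red thread), a cylinder of 29 mm diameter and 60 mm length, 22 g, lying on its side in the bin, roughly across the bin, free to roll; the point's z lies along the spool's axis.
- mid_mustard (a point): Middle of a thread spool (mustard thread), a cylinder of 29 mm diameter and 59 mm length, 22 g, lying on its side in the bin, roughly across the bin, free to roll; the point's z lies along the spool's axis.
- glue_stick: Bystander: glue stick standing on the table, 25 mm across, 88 mm high; origin at the centre of its foot.
- pattern_weight_steel: Bystander: round steel weight lying on the table, 38 mm across, 15 mm high; origin at the centre of its underside.
- spool_grey: Bystander: grey thread cone standing on the table, 54 mm across, 86 mm high; origin at the centre of its foot.
- rolled_tape: Bystander: rolled measuring tape lying on the table, 49 x 52 x 15 mm; origin at the centre of its underside.

How it is judged:
By the outcome, as a careful person would: the job done as asked, in the order asked, and still so for the second after the job is handed in, with the robot touching nothing.
It also fails if it takes over 58 s, if anything falls off the work surface, if the arm or the gripper's body presses on something with over 40 N, if the wrist force passes 120 N, or if a joint passes its speed limit or range.

## Robot

A 6-joint arm with a two-finger parallel gripper is mounted at the origin on a cart in front of the work surface, level with it; the furniture and walls round the work are solid. World frame = base frame: x ahead of the robot, y to its left, z up, the work surface at z = 0. Lengths are in mm, angles in rad, forces in N, time in s.
With the tool pointing down it reaches from about 350 to 975 mm from the base axis. Payload 7.1 kg.
Tool frame: the origin (TCP) lies at the centre of the arm's flange, where the gripper is bolted on; the fingertips stand 182 mm ahead of it and the grasp point (between the pads) lies 163 mm ahead of it; z points along the fingers, y is the line along which they close (so a half turn about z gives the same grasp; the last joint's range is limited). The gripper opens to 88 mm and grips with 3 to 60 N. Pads are 20 mm wide; open, the fingers measure 115 mm over their backs; the gripper's body (75 mm by 178 mm) begins 61 mm behind the grasp point.
Start: joints at [-0.019, 0.423, 1.63, -0, 1.089, -0.019], TCP at [624.985, 0.026, 404.675] pointing down, gripper open.
Joint ranges: [-3, 3], [-0.9, 2.11], [0.09, 2.58], [-1.31, 4.45], [0.11, 2.69], [-2.54, 2.54]. Speed limits (rad/s): [2.39, 2.39, 3.01, 3.14, 3.14, 3.14].

## Interface

Orientations are given as a rotation vector (axis times angle).
In Python, from workcell import readout, get_image, ctrl gives the robot as it stands.
- The arm moves only by the tool step_arm, never from a script. Its argument "targets" is a list that holds one entry, the list of rows, each a list of 7 numbers: the shift along the world's x, y, z as a fraction of full scale, then the turn, a rotation vector about the world's x, y, z as a fraction of full scale, then the opening, from 0 (shut) to 1 (fully open). In form: [[[dx, dy, dz, wx, wy, wz, claw], ...]]. A call has exactly 5 rows; each row shifts and turns the commanded pose from where the row before left it; what a row does not reach is not made up. Full scale, the value 1, is 0.05 m for a shift and 4 degrees for a turn. A row lasts 1/8 s, in which the tool goes at most 62.5 mm and 10.7 degrees, less where a joint would pass 70% of its speed; a pose out of reach is approached as far as the arm can. A call with a number of a shift or a turn outside -1 to 1 is refused whole. A call with a gripper value outside its range is refused whole. The fingers move at their own pace and stop on an object; the grip force is fixed at half the most. Time passes only in rows, so rows that do not move let the fingers close, or fill a call up. It gives the time, the measured TCP pose, the force, the opening and the grip force at its end, in the units of the state.
- readout.get_obs(): the state, without advancing time (a new reading comes with each control period).
- get_image(name): name is "scene" or "side" or "wrist"; returns a dict with "pixels" (384x512x3 uint8, red, green, blue), "intrinsics" (3x3 intrinsics, pixels), "k1" (the pictures are not rectified: a ray, as slopes to the right and down, at radius r is drawn at 1 + k1 r^2 times it, then the intrinsics apply), "extrinsics" (4x4, takes a point from world to camera coordinates). Camera axes: x right, y down, z forward; pixel columns grow to the right and rows downward; lengths in mm; the calibration is good to about 2 mm. A picture is of the moment at which its call begins. There is no depth.
- ctrl.close_job(): hands the job in; it is judged then, once.
The state is a dict: "t": time; "qpos": joint angles; "qvel": joint speeds; "joint_torque": joint torques, N m; "ee_pos": TCP position; "orientation": TCP orientation; "ft_force": force on the tool from outside, world axes, zero at the start; "moment": the same for the moment, N m; "width": finger opening in mm; "grasp_force": force on a finger pad.
Only numpy, scipy, OpenCV 4.12 (cv2) and the standard library are available. Lean on these libraries where they do the work, as an engineer would, in place of code of your own. Each camera call takes 0.05 s, during which the arm holds its last target. There are 200 camera calls.

## Working session

There is one attempt and no reset: what is moved stays moved. The work goes in short steps, Python scripts to look and compute and a tool call to move; the robot and the scene stay as the last step left them, time stands still between calls to the robot, and variables do not carry over. Pictures are saved under pics/ and viewed, at most 10 in all, crops included, and the job is handed in when it is done.

Besides the shell and the picture viewer there is one more tool, called after ">>>" as name(argument=value, ...) on one line, values as JSON. step_arm: Moves the arm, as the interface text tells. Shift numbers are shares of 0.05 m and turn numbers shares of 4 degrees, none past 1 either way. Its arguments: {"type":"object","properties":{"targets":{"type":"array"}},"required":["targets"]}

```bash
mkdir -p pics; cat > h.py <<'E'
import numpy as np, cv2
from workcell import readout, get_image, ctrl
def snap(n,f=None):
    d=get_image(n)
    if f: cv2.imwrite('pics/'+f,d['pixels'][:,:,::-1])
    return d
def ray(d,u,v):
    K=np.array(d['intrinsics']);E=np.array(d['extrinsics'])
    p=np.array([(u-K[0,2])/K[0,0],(v-K[1,2])/K[1,1]]);q=p.copy()
    for _ in range(20): q=p/(1+d['k1']*(q@q))
    R=E[:3,:3];o=-R.T@E[:3,3];return o,R.T@np.array([q[0],q[1],1])
def onz(d,u,v,z):
    o,r=ray(d,u,v);return o+r*(z-o[2])/r[2]
def proj(d,P):
    K=np.array(d['intrinsics']);E=np.array(d['extrinsics'])
    c=E[:3,:3]@np.array(P)+E[:3,3];q=c[:2]/c[2];q=q*(1+d['k1']*(q@q));return K[0,0]*q[0]+K[0,2],K[1,1]*q[1]+K[1,2]
E
python3 - <<'E'
from h import *
import pickle
a=[snap(n) for n in("scene","side","wrist")]
pickle.dump(a,open('a.pkl','wb'))
im=np.hstack([x['pixels'] for x in a[:2]])[:,:,::-1]
cv2.imwrite('pics/a.png',a[0]['pixels'][:,:,::-1]);cv2.imwrite('pics/b.png',a[1]['pixels'][:,:,::-1]);cv2.imwrite('pics/c.png',a[2]['pixels'][:,:,::-1])
for x in a:
  E=np.array(x['extrinsics']);print((-E[:3,:3].T@E[:3,3]).round(),E[2,:3].round(2))
print(readout.get_obs())
E
```

```text
[-105.  538. 1189.] [ 0.52 -0.27 -0.81]
[ 226. -249. 1116.] [ 0.34  0.36 -0.87]
[625.  75. 383.] [-0.   -0.28 -0.96]
{'t': 0.15, 'qpos': array([-1.90290235e-02,  4.23682789e-01,  1.63046678e+00, -7.59930178e-06,
        1.08860688e+00, -1.89936781e-02]), 'qvel': array([-3.18386773e-04, -2.93720988e-03, -1.22509966e-03, -3.55432397e-05,
        3.06345773e-05, -1.09660036e-04]), 'joint_torque': array([ 9.52650989e-04, -5.44981134e+01, -2.73919362e+01,  6.45430083e-02,
        2.04369903e-02, -3.19723256e-05]), 'ee_pos': array([6.24799043e+02, 1.05443107e-02, 4.04087962e+02]), 'orientation': array([-2.22088706e+00, -2.22081640e+00,  1.27511942e-03]), 'ft_force': array([ 0.92201648, -0.12227554,  0.25001772]), 'moment': array([-0.00291461,  0.00832335, -0.01751423]), 'grasp_force': 0.0, 'width': 87.75010860120432}
```

View pics/a.png

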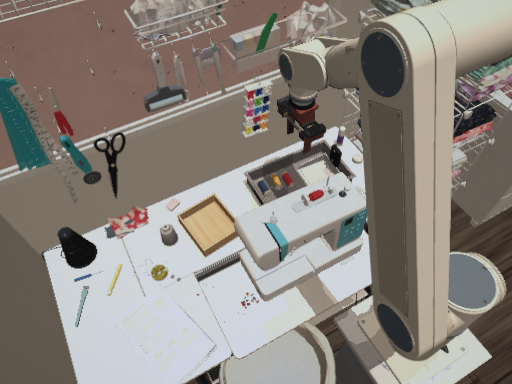

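View pics/c.png

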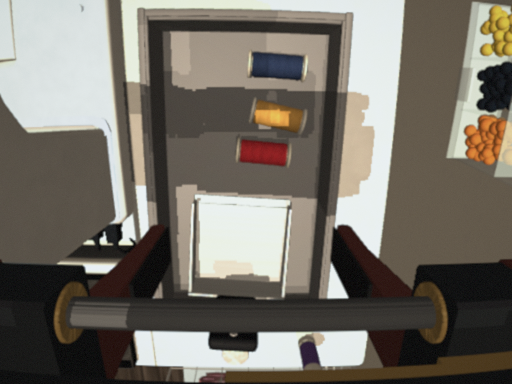

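The scene view shows the bin at about (300,175), the box at (210,222), and the sewing machine just on the robot's side of the bin. The wrist view shows navy (277,66), mustard (278,116), red (264,152), the scoop pan (243,245) and its grip (233,337). The top rim corners of the bin are near (140,10) and (352,13).

```bash
python3 - <<'E'
from h import *
import pickle
a=pickle.load(open('a.pkl','rb'))
w=a[2]
im=w['pixels'][0:384,100:380][:,:,::-1]
cv2.imwrite('pics/d.png',cv2.resize(im[:290],None,fx=2,fy=2,interpolation=cv2.INTER_CUBIC))
b=a[1]['pixels'][:,:,::-1]
cv2.imwrite('pics/e.png',cv2.resize(b,None,fx=1.55,fy=1.55,interpolation=cv2.INTER_CUBIC))
for n,u,v,z in [('rimUL',140,10,60),('rimUR',352,13,60),('navy',277,66,18.5),('must',278,116,18.5),('red',264,152,18.5),('grip',233,337,120),('lipL',197,198,22),('lipR',291,203,22)]: print(n,onz(w,u,v,z).round(1))
E
```

```text
rimUL [523.6 157.1  60. ]
rimUR [718.7 154.   60. ]
navy [653.3 109.8  18.5]
must [655.3  57.4  18.5]
red [640.3  17.7  18.5]
grip [ 607.9 -147.9  120. ]
lipL [563.1 -35.2  22. ]
lipR [672.2 -41.3  22. ]
```

View pics/d.png

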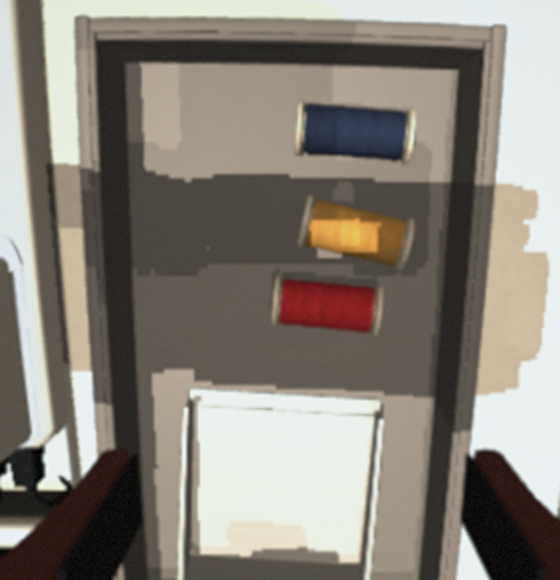

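View pics/e.png

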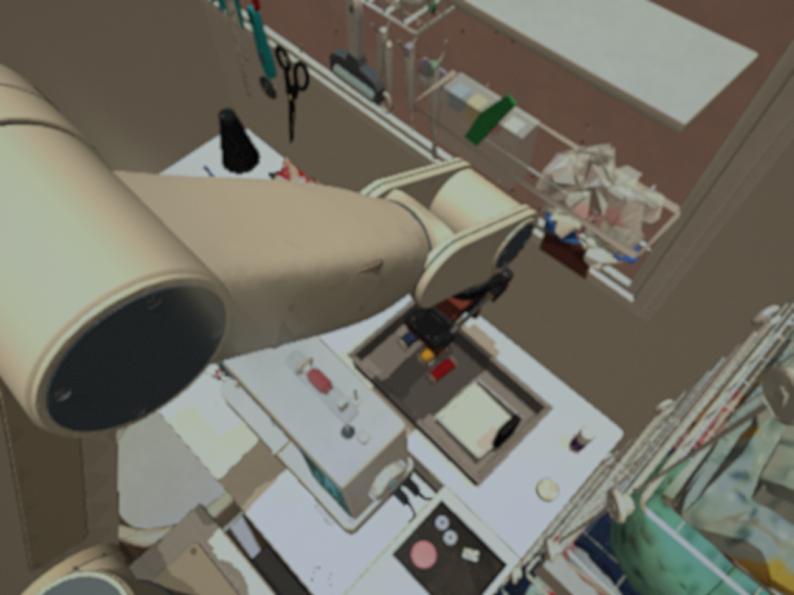

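The enlarged wrist view shows the bin floor's far-left corner near wrist px (329,34) and its near-left corner at (163,31). The lip runs (195,197)–(291,201). In the side view the grip is at about (507,430)/1.55, and the red spool on top of the machine is at (319,380)/1.55.

```bash
python3 - <<'E'
from h import *
import pickle
from scipy.spatial.transform import Rotation as Ro
s,b,w=pickle.load(open('a.pkl','rb'))
for n,u,v,z in [('rimUL',139,8.5,60),('rimUR',352.5,13.5,60),('floorUL',163.5,31,4),('floorUR',329,34,4),('lipL',195.5,196.5,5),('lipR',290.5,200.5,5)]: print(n,onz(w,u,v,z).round(1))
def tri(u,v,p,q):
    o,r=ray(s,u,v);o2,r2=ray(b,p,q);A=np.c_[r,-r2];t=np.linalg.lstsq(A,o2-o,rcond=None)[0];return (o+r*t[0]+o2+r2*t[1])/2
print('machine top spool',tri(317,196,319/1.55,380/1.55).round())
hsv=cv2.cvtColor(s['pixels'],cv2.COLOR_RGB2HSV)
m=cv2.inRange(hsv,(12,70,120),(25,200,255));m[:, :170]=0;m[:,245:]=0;m[:190]=0;m[260:]=0
c=max(cv2.findContours(m,0,1)[0],key=cv2.contourArea);print(cv2.contourArea(c));r=cv2.approxPolyDP(c,5,True)[:,0];print(r.tolist())
for p in r: print(onz(s,*p,45).round(),onz(s,*p,0).round())
# joints for tilt
R0=Ro.from_euler('y',np.pi)
for c0 in(90,-90):
  for yaw in(0,.4):
    for th in(0,30,60,75):
      # needed R*C^-1
      RT=Ro.from_euler('x',-th,degrees=True)*Ro.from_euler('z',c0,degrees=True)*R0
      W=(Ro.from_euler('z',yaw)*Ro.from_euler('y',2.05)).inv()*RT
      e=W.as_euler('ZYZ');print(c0,yaw,th,e.round(2),'alt',(e+[np.pi,0,np.pi]).round(2))
E
```

```text
rimUL [522.7 158.5  60. ]
rimUR [719.2 153.6  60. ]
floorUL [530.8 148.8   4. ]
floorUR [710.6 145.3   4. ]
lipL [558.5 -38.5   5. ]
lipR [673.7 -43.6   5. ]
machine top spool [403.  81. 250.]
1510.0
[[214, 194], [178, 215], [204, 251], [232, 233], [233, 223], [214, 201], [183, 219], [179, 215], [214, 195], [234, 219]]
[693. 286.  45.] [725. 276.   0.]
[674. 428.  45.] [705. 423.   0.]
[509. 407.  45.] [533. 402.   0.]
[524. 301.  45.] [549. 292.   0.]
[556. 281.  45.] [582. 271.   0.]
[667. 298.  45.] [697. 289.   0.]
[651. 419.  45.] [681. 414.   0.]
[673. 425.  45.] [703. 420.   0.]
[690. 287.  45.] [721. 278.   0.]
[568. 271.  45.] [595. 261.   0.]
90 0 0 [ 0.    1.09 -1.57] alt [3.14 1.09 1.57]
90 0 30 [-0.58  1.16 -1.32] alt [2.56 1.16 1.82]
90 0 60 [-1.1   1.34 -1.15] alt [2.04 1.34 1.99]
90 0 75 [-1.34  1.45 -1.11] alt [1.8  1.45 2.04]
90 0.4 0 [ 0.    1.09 -1.17] alt [3.14 1.09 1.97]
90 0.4 30 [-0.49  1.34 -1.  ] alt [2.65 1.34 2.15]
90 0.4 60 [-0.93  1.64 -0.96] alt [2.22 1.64 2.18]
90 0.4 75 [-1.15  1.79 -0.99] alt [2.   1.79 2.15]
-90 0 0 [-0.    1.09  1.57] alt [3.14 1.09 4.71]
-90 0 30 [-0.58  1.16  1.82] alt [2.56 1.16 4.97]
-90 0 60 [-1.1   1.34  1.99] alt [2.04 1.34 5.14]
-90 0 75 [-1.34  1.45  2.04] alt [1.8  1.45 5.18]
-90 0.4 0 [-0.    1.09  1.97] alt [3.14 1.09 5.11]
-90 0.4 30 [-0.49  1.34  2.15] alt [2.65 1.34 5.29]
-90 0.4 60 [-0.93  1.64  2.18] alt [2.22 1.64 5.32]
-90 0.4 75 [-1.15  1.79  2.15] alt [2.   1.79 5.29]
```

```bash
python3 - <<'E'
from h import *
import pickle
s,b,w=pickle.load(open('a.pkl','rb'))
for p in [(45,247),(165,200),(240,165)]: print('edge',onz(s,*p,0).round())
for p in [(408,430),(300,335),(225,360)]: print('mach side',onz(b,p[0]/1.55,p[1]/1.55,230).round())
for p in [(240,213),(352,182),(268,262)]: print('mach scene',onz(s,*p,230).round())
print('cone',onz(s,168,243,0).round(),'glue',onz(s,336,162,0).round(), onz(b,580/1.55,447/1.55,0).round(), 'tape',onz(s,160,272,7).round())
hsv=cv2.cvtColor(b['pixels'],cv2.COLOR_RGB2HSV)
print(onz(b,507/1.55,428/1.55,120))
cv2.imwrite('pics/f.png',cv2.resize(s['pixels'][120:300,130:380,::-1],None,fx=3,fy=3,interpolation=cv2.INTER_CUBIC))
E
```

```text
edge [804. 854.  -0.]
edge [787. 440.   0.]
edge [799. 132.   0.]
mach side [450. -67. 230.]
mach side [441. 171. 230.]
mach side [327. 223. 230.]
mach scene [469. 291. 230.]
mach scene [404. -47. 230.]
mach scene [300. 297. 230.]
cone [619. 494.   0.] glue [ 633. -193.    0.] [ 711. -268.    0.] tape [530. 554.   7.]
[ 598.83872661 -160.16293858  120.        ]
```

View pics/f.png

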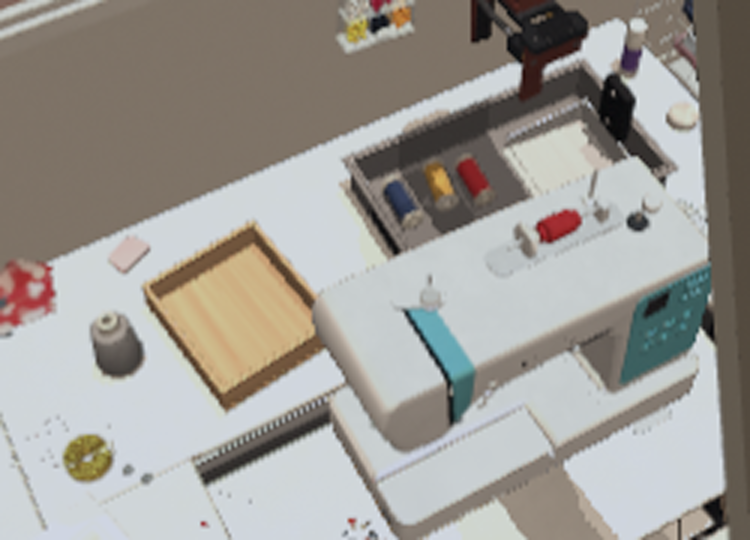

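The zoomed scene view shows the box rim corners at crop (148,290), (253,225) and (226,390). The black grip is at (617,105), with the glue stick, cone and tape well clear. The caddy hanging at (375,20) needs a check.

```bash
python3 - <<'E'
from h import *
import pickle
s,b,w=pickle.load(open('a.pkl','rb'))
def tri(A,p,B,q):
    o,r=ray(A,*p);o2,r2=ray(B,*q);t=np.linalg.lstsq(np.c_[r,-r2],o2-o,rcond=None)[0];return ((o+r*t[0]+o2+r2*t[1])/2).round(),np.linalg.norm(o+r*t[0]-o2-r2*t[1]).round(1)
# caddy: yellow(left) and orange(right) bobs
print(tri(s,(130+356/3,120+28/3),w,(495,35)),tri(s,(130+402/3,120+16/3),w,(487,140)))
E
```

```text
(array([752., 110., 218.]), np.float64(6.3)) (array([750.,  56., 217.]), np.float64(3.4))
```

>>> step_arm(targets=[[[0, -0.6, 0, 0, 0, -1, 1], [0, -0.6, 0, 0, 0, -1, 1], [0, -0.6, 0, 0, 0, -1, 1], [0, -0.6, 0, 0, 0, -1, 1], [0, -0.6, 0, 0, 0, -1, 1]]])

```text
t: 0.78
ee_pos: [624.8, -150.9, 404.4]
orientation: [-2.575, -1.799, 0.001]
ft_force: [-0.1, 0.4, -0.9]
width: 87.7
grasp_force: 0.0
```

The caddy sticks out to x≈750 at z≈218, so I'll put the camera on the near side and turn +90° from the start instead.

>>> step_arm(targets=[[[0, 0, 0, 0, 0, 1, 1], [0, 0, 0, 0, 0, 1, 1], [0, 0, 0, 0, 0, 1, 1], [0, 0, 0, 0, 0, 1, 1], [0, 0, 0, 0, 0, 1, 1]]])

```text
t: 1.4
ee_pos: [624.9, -150.0, 404.3]
orientation: [-2.219, -2.224, 0.001]
ft_force: [-0.7, 0.1, 0.1]
width: 87.6
grasp_force: 0.0
```

>>> step_arm(targets=[[[0, 0, 0, 0, 0, 1, 1], [0, 0, 0, 0, 0, 1, 1], [0, 0, 0, 0, 0, 1, 1], [0, 0, 0, 0, 0, 1, 1], [0, 0, 0, 0, 0, 1, 1]]])

```text
t: 2.02
ee_pos: [624.9, -150.0, 404.3]
orientation: [-1.799, -2.575, 0.0]
ft_force: [-0.2, 0.0, -0.3]
width: 87.9
grasp_force: 0.0
```

>>> step_arm(targets=[[[0, 0, 0, 0, 0, 1, 1], [0, 0, 0, 0, 0, 1, 1], [0, 0, 0, 0, 0, 1, 1], [0, 0, 0, 0, 0, 1, 1], [0, 0, 0, 0, 0, 1, 1]]])

```text
t: 2.65
ee_pos: [624.9, -149.9, 404.4]
orientation: [-1.324, -2.848, 0.0]
ft_force: [-0.4, -0.2, 0.7]
width: 87.7
grasp_force: 0.0
```

>>> step_arm(targets=[[[0, 0, 0, 0, 0, 1, 1], [0, 0, 0, 0, 0, 1, 1], [0, 0, 0, 0, 0, 1, 1], [0, 0, 0, 0, 0, 1, 1], [0, 0, 0, 0, 0, 1, 1]]])

```text
t: 3.28
ee_pos: [624.9, -149.9, 404.3]
orientation: [-0.809, -3.035, 0.0]
ft_force: [0.5, 0.4, 0.8]
width: 88.0
grasp_force: 0.0
```

>>> step_arm(targets=[[[0, 0, 0, 0, 0, 1, 1], [0, 0, 0, 0, 0, 1, 1], [0, 0, 0, 0, 0, 1, 1], [0, 0, 0, 0, 0, 1, 1], [0, 0, 0, 0, 0, 1, 1]]])

```text
t: 3.9
ee_pos: [624.9, -150.0, 404.3]
orientation: [-0.27, -3.129, -0.0]
ft_force: [-0.0, 0.8, -0.5]
width: 87.6
grasp_force: 0.0
```

>>> step_arm(targets=[[[-0.1, 0, 0, 0, 0, 1, 1], [-0.1, -0.1, -0.2, 0, 0, 0.9, 1], [-0.1, -0.1, -0.2, 0, 0, 0, 1], [0, 0, -0.2, 0, 0, 0, 1], [0, 0, 0, 0, 0, 0, 1]]])

```text
t: 4.53
ee_pos: [609.8, -159.9, 373.5]
orientation: [-0.067, -3.139, -0.001]
ft_force: [-0.6, 0.2, -0.2]
width: 87.7
grasp_force: 0.0
```

```bash
python3 - <<'E'
from h import *
import pickle
w=snap('wrist','g.png');pickle.dump(w,open('g.pkl','wb'))
o=readout.get_obs();print(o['ee_pos'].round(1),o['qpos'].round(2))
for z in(124,):
  for dx in(-25,25):
    for dy in (-8,8): print(proj(w,(611+dx,-159+dy,z)))
E
```

```text
[ 610.  -159.9  374.2] [-0.28  0.47  1.64  0.    1.04 -1.8 ]
(np.float64(239.22814079035842), np.float64(173.63875253787234))
(np.float64(261.5208239822085), np.float64(172.68478625069181))
(np.float64(242.72670310250103), np.float64(237.88234038237073))
(np.float64(263.7617907752785), np.float64(237.0279741596381))
```

View pics/g.png

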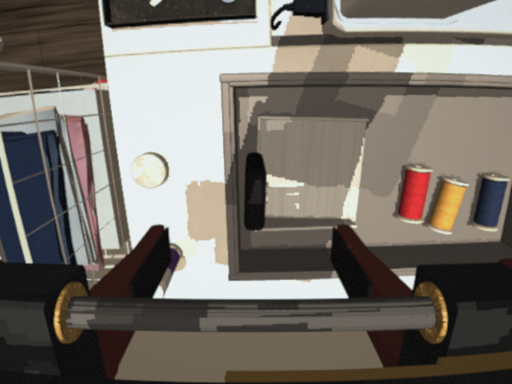

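```bash
python3 - <<'E'
from h import *
import pickle
w=pickle.load(open('g.pkl','rb'))
g=cv2.cvtColor(w['pixels'],cv2.COLOR_RGB2GRAY)
m=((g<28)*255).astype(np.uint8);m[:140]=0;m[240:]=0;m[:,:236]=0;m[:,275:]=0
c=max(cv2.findContours(m,0,1)[0],key=cv2.contourArea);print(cv2.minAreaRect(c),cv2.boundingRect(c))
for z in(44,124): print(z,[np.round(proj(w,(x,y,z)),0).tolist() for x in(586,636) for y in(-167,-151)])
for p in[(255,231),(245,200),(266,200)]: print(onz(w,*p,124).round(1))
# lip corners, spools, far wall floor line
for p in[(359,222),(366,121)]: print('lip',onz(w,*p,5).round(1))
for p in[(240,246),(400,243)]: print('farfloor',onz(w,*p,4).round(1))
for p in[(415,194),(449,206),(490,202)]: print('spool',onz(w,*p,18.5).round(1))
E
```

```text
((254.5, 191.0), (76.0, 19.0), 90.0) (245, 153, 20, 77)
44 [[242.0, 155.0], [259.0, 155.0], [244.0, 205.0], [261.0, 204.0]]
124 [[239.0, 174.0], [262.0, 173.0], [243.0, 238.0], [264.0, 237.0]]
[ 630.8 -157.5  124. ]
[ 606.  -163.8  124. ]
[ 606.6 -148.4  124. ]
lip [675.1 -37.8   5. ]
lip [561.1 -35.3   5. ]
farfloor [ 699. -176.    4.]
farfloor [704.8  14.    4. ]
spool [640.1  18.7  18.5]
spool [655.9  60.2  18.5]
spool [653.6 110.4  18.5]
```

>>> step_arm(targets=[[[0, 0.05, -0.5, 0, 0, 0, 1], [0, 0, -0.5, 0, 0, 0, 1], [0, 0, -0.5, 0, 0, 0, 1], [0, 0, -0.5, 0, 0, 0, 1], [0, 0, -0.18, 0, 0, 0, 1]]])

```text
t: 5.2
ee_pos: [609.9, -157.3, 264.6]
orientation: [-0.066, -3.139, -0.001]
ft_force: [-0.4, -0.3, -0.6]
width: 87.6
grasp_force: 0.0
```

>>> step_arm(targets=[[[0, 0, 0, 0, 0, 0, 0], [0, 0, 0, 0, 0, 0, 0], [0, 0, 0, 0, 0, 0, 0], [0, 0, 0, 0, 0, 0, 0], [0, 0, 0, 0, 0, 0, 0]]])

```text
t: 5.82
ee_pos: [610.0, -157.5, 266.0]
orientation: [0.066, 3.14, -0.0]
ft_force: [-0.8, -0.4, 0.2]
width: 41.4
grasp_force: 0.0
```

>>> step_arm(targets=[[[0, 0, 0, 0, 0, 0, 0], [0, 0, 0, 0, 0, 0, 0], [0, 0, 0, 0, 0, 0, 0], [0, 0, 0, 0, 0, 0, 0], [0, 0, 0, 0, 0, 0, 0]]])

```text
t: 6.45
ee_pos: [610.0, -157.4, 265.6]
orientation: [-0.066, -3.141, -0.0]
ft_force: [-0.2, 0.4, 0.4]
width: 16.0
grasp_force: 30.0
```

```bash
python3 - <<'E'
from h import *
import pickle
w=snap('wrist','k.png');pickle.dump(w,open('k.pkl','wb'))
E
```

```text
(no output)
```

View pics/k.png

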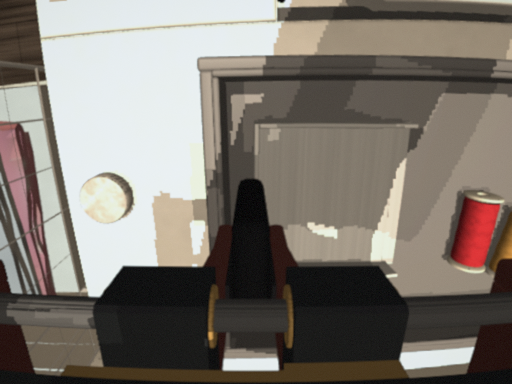

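The grip is pinched at 16.0 mm. The handle's near end is at (250,181), the pan's near-side wall runs (257,126)–(417,126), and red waits clear at (477,230).

```bash
python3 - <<'E'
from h import *
import pickle
w=pickle.load(open('k.pkl','rb'))
print('handle near',onz(w,250,181,124).round(1))
print('wall front top',onz(w,417,125,26).round(1),'wall back top',onz(w,257,124,41).round(1))
print('far lip',onz(w,396,276,5).round(1))
print('near rim inside',[onz(w,*p,60).round(1) for p in((228,72),(505,73))])
for p in[(477,230)]: print('red',onz(w,*p,18.5).round(1))
E
```

```text
handle near [ 565.5 -155.9  124. ]
wall front top [555.6 -42.5  26. ] wall back top [ 550.3 -151.1   41. ]
far lip [683.1 -37.3   5. ]
near rim inside [array([ 520.4, -165.9,   60. ]), array([523.5,  -7.8,  60. ])]
red [638.6  19.2  18.5]
```

>>> step_arm(targets=[[[0.14, 0, -0.02, 0, 0, 0.27, 0], [0.14, 0, 0, 0, 0, 0, 0], [0.14, 0, 0, 0, 0, 0, 0], [0.14, 0, 0, 0, 0, 0, 0], [0, 0, 0, 0, 0, 0, 0]]])

```text
t: 7.12
ee_pos: [638.9, -157.6, 265.7]
orientation: [0.036, 3.139, -0.001]
ft_force: [1.6, -0.5, 6.1]
width: 15.9
grasp_force: 30.0
```

>>> step_arm(targets=[[[0.005, 0.15, 0, 0, 0, 0, 0], [0.005, 0.2, 0, 0, 0, 0, 0], [0.005, 0.2, 0, 0, 0, 0, 0], [0, 0.1, 0, 0, 0, 0, 0], [0, 0, 0, 0, 0, 0, 0]]])

```text
t: 7.75
ee_pos: [639.3, -124.7, 265.6]
orientation: [0.035, 3.14, -0.0]
ft_force: [-0.6, 2.1, 6.5]
width: 15.5
grasp_force: 30.0
```

```bash
python3 - <<'E'
from h import *
import pickle
w=snap('wrist','l.png');pickle.dump(w,open('l.pkl','wb'))
o=readout.get_obs();print(o['ee_pos'].round(1),o['ft_force'].round(1),o['moment'].round(2))
E
```

```text
[ 639.3 -124.8  265.7] [-0.9  1.   5.3] [0.43 0.23 0.01]
```

View pics/l.png

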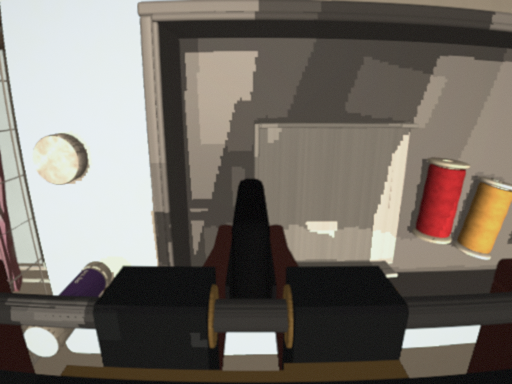

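The view shows the scoop parallel to the bin. Red is at (440,200), just ahead of the lip at (405,200), and mustard is at (487,217). The far side of the pan is near (396,276).

```bash
python3 - <<'E'
from h import *
import pickle
w=pickle.load(open('l.pkl','rb'))
print('far wall top lip',onz(w,396,276,26).round(1),onz(w,396,276,5).round(1))
print('floor line',[onz(w,*p,4).round(1) for p in((420,268),(495,266))])
print('near wall top',onz(w,417,125,26).round(1),onz(w,257,124,41).round(1))
print('red',onz(w,440,200,18.5).round(1))
E
```

```text
far wall top lip [697.7 -13.7  26. ] [710.5  -3.2   5. ]
floor line [array([704.4,  17.7,   4. ]), array([706.5,  88.4,   4. ])]
near wall top [583. -11.  26.] [ 579.8 -119.5   41. ]
red [639.2  17.3  18.5]
```

>>> step_arm(targets=[[[0.005, 0.12, 0, 0, 0, 0, 0], [0.005, 0.12, 0, 0, 0, 0, 0], [0.01, 0.12, 0, 0, 0, 0, 0], [0.01, 0.12, 0, 0, 0, 0, 0], [0.01, 0.12, 0, 0, 0, 0, 0]]])

```text
t: 8.43
ee_pos: [641.2, -95.3, 265.7]
orientation: [0.036, 3.14, -0.001]
ft_force: [0.1, -1.9, 5.1]
width: 15.5
grasp_force: 30.0
```

>>> step_arm(targets=[[[0.01, 0.12, 0, 0, 0, 0, 0], [0.01, 0.12, 0, 0, 0, 0, 0], [0.01, 0.12, 0, 0, 0, 0, 0], [0.01, 0.12, 0, 0, 0, 0, 0], [0.01, 0.12, 0, 0, 0, 0, 0]]])

```text
t: 9.05
ee_pos: [643.7, -65.3, 265.7]
orientation: [0.036, 3.14, -0.001]
ft_force: [-0.6, -3.0, 6.8]
width: 16.0
grasp_force: 30.0
```

>>> step_arm(targets=[[[0.015, 0.1, 0, 0, 0, 0, 0], [0.015, 0.1, 0, 0, 0, 0, 0], [0.015, 0.1, 0, 0, 0, 0, 0], [0.01, 0.1, 0, 0, 0, 0, 0], [0.01, 0.1, 0, 0, 0, 0, 0]]])

```text
t: 9.68
ee_pos: [647.0, -40.3, 265.6]
orientation: [0.036, 3.14, -0.001]
ft_force: [0.0, -2.4, 6.0]
width: 16.1
grasp_force: 30.0
```

```bash
python3 - <<'E'
from h import *
import pickle
w=snap('wrist');s=snap('scene');b=snap('side')
o=readout.get_obs();print(o['ee_pos'].round(1),o['ft_force'].round(1),o['moment'].round(2))
A=cv2.resize(w['pixels'][:,150:],(362,384));B=cv2.resize(s['pixels'][140:240,220:350],(390,300),interpolation=cv2.INTER_CUBIC);C=cv2.resize(b['pixels'][180:310,210:360],(346,300))
im=np.zeros((600,752,3),np.uint8);im[:384,:362]=A;im[:300,362:]=B;im[300:,362:708]=C
cv2.imwrite('pics/m.png',im[:,:,::-1])
E
```

```text
[647.  -39.9 265.7] [-0.6 -0.6  5.2] [0.2  0.34 0.06]
```

View pics/m.png

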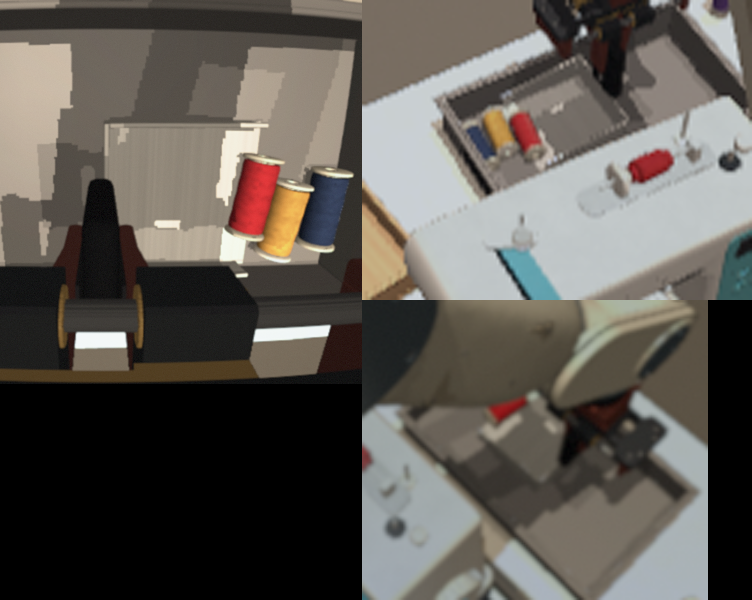

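The wrist and scene crops show red already riding on the lip at (255,195), with mustard and navy packed against the end wall. The push is working, so I'm continuing.

>>> step_arm(targets=[[[0.01, 0.1, 0, 0, 0, 0, 0], [0.01, 0.1, 0, 0, 0, 0, 0], [0.01, 0.1, 0, 0, 0, 0, 0], [0.01, 0.1, 0, 0, 0, 0, 0], [0.01, 0.1, 0, 0, 0, 0, 0]]])

```text
t: 10.45
ee_pos: [649.5, -15.3, 265.7]
orientation: [0.036, 3.14, -0.001]
ft_force: [0.3, -3.3, 5.7]
width: 16.1
grasp_force: 30.0
```

>>> step_arm(targets=[[[0.0, 0.1, 0, 0, 0, 0, 0], [0.0, 0.1, 0, 0, 0, 0, 0], [0.0, 0.1, 0, 0, 0, 0, 0], [0.0, 0.1, 0, 0, 0, 0, 0], [0.0, 0.1, 0, 0, 0, 0, 0]]])

```text
t: 11.08
ee_pos: [649.5, 9.7, 265.7]
orientation: [0.036, 3.14, -0.001]
ft_force: [0.4, -3.0, 5.0]
width: 16.0
grasp_force: 30.0
```

>>> step_arm(targets=[[[0.02, 0.06, 0, 0, 0, 0, 0], [0.02, 0.06, 0, 0, 0, 0, 0], [0, 0.06, 0, 0, 0, 0, 0], [0, 0.05, 0, 0, 0, 0, 0], [0, 0, 0, 0, 0, 0, 0]]])

```text
t: 11.7
ee_pos: [651.2, 21.2, 265.7]
orientation: [0.035, 3.141, -0.001]
ft_force: [-2.7, -2.9, 7.6]
width: 15.4
grasp_force: 30.0
```

```bash
python3 - <<'E'
from h import *
w=snap('wrist');s=snap('scene')
import pickle;pickle.dump((w,s),open('n.pkl','wb'))
A=w['pixels'][:,100:];B=cv2.resize(s['pixels'][140:240,220:350],(390,300),interpolation=cv2.INTER_CUBIC)
im=np.zeros((384,802-2,3),np.uint8);im[:384,:412]=A;im[:300,412:800]=B[:,:388]
cv2.imwrite('pics/n.png',im[:,:,::-1])
E
```

```text
(no output)
```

View pics/n.png

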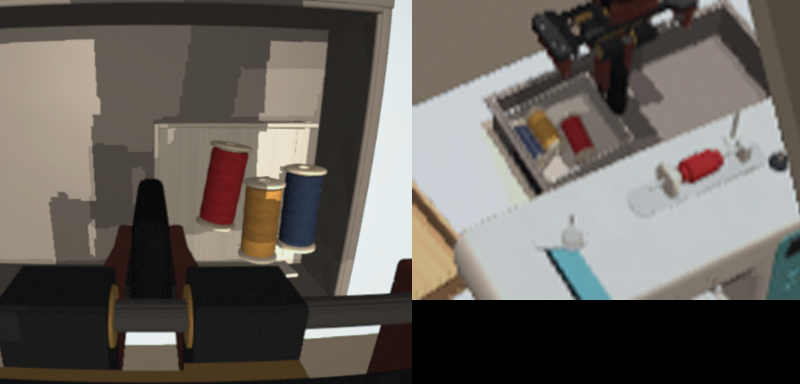

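Red, mustard and navy all lie over the pan at wrist crop (225,185), (263,218) and (302,205). The lip is about 7 mm short of the end wall. From here I'll use numbers only.

>>> step_arm(targets=[[[0, 0.03, 0, 0, 0, 0, 0], [0, 0.03, 0, 0, 0, 0, 0], [0, 0.03, 0, 0, 0, 0, 0], [0, 0, 0, 0, 0, 0, 0], [0, 0, 0, 0, 0, 0, 0]]])

```text
t: 12.42
ee_pos: [651.2, 25.6, 265.6]
orientation: [0.036, 3.141, -0.001]
ft_force: [-1.8, -3.0, 6.7]
width: 16.1
grasp_force: 30.0
```

>>> step_arm(targets=[[[0, 0.02, 0, 0, 0, 0, 0], [0, 0.02, 0, 0, 0, 0, 0], [0, 0.01, 0, 0, 0, 0, 0], [0, 0, 0, 0, 0, 0, 0], [0, 0, 0, 0, 0, 0, 0]]])

```text
t: 13.05
ee_pos: [651.3, 28.0, 265.6]
orientation: [0.036, 3.141, -0.001]
ft_force: [-1.6, -3.9, 6.6]
width: 15.6
grasp_force: 30.0
```

```bash
cat > col.py <<'E'
from h import *
def spools(d,z,box=None):
    hsv=cv2.cvtColor(d['pixels'],cv2.COLOR_RGB2HSV)
    R={'navy':((105,90,25),(125,255,140)),'mustard':((14,150,90),(25,255,255)),'red':((0,190,80),(4,255,255)),'red2':((174,190,80),(180,255,255))}
    for n,(lo,hi) in R.items():
        m=cv2.inRange(hsv,lo,hi)
        if box: k=np.zeros_like(m);k[box[1]:box[3],box[0]:box[2]]=1;m*=k
        cs=sorted(cv2.findContours(m,0,1)[0],key=cv2.contourArea)[::-1][:2]
        for c in cs:
            if cv2.contourArea(c)>(80 if d['pixels'] is not None and box is None else 12):
                r=cv2.minAreaRect(c);print(n,np.round(r[0]),np.round(r[1]),round(cv2.contourArea(c)),onz(d,*r[0],z).round(0))
E
python3 - <<'E'
from col import *
spools(snap('wrist'),22)
print('wall floor edge', onz(snap('wrist'),430,120,4))
E
```

```text
navy [392. 210.] [36. 70.] 2180 [657. 131.  22.]
mustard [352. 222.] [33. 68.] 1918 [665. 102.  22.]
red [315. 185.] [31. 73.] 1162 [636.  73.  22.]
red2 [317. 174.] [31. 48.] 410 [629.  75.  22.]
red2 [312. 204.] [37. 25.] 258 [650.  72.  22.]
wall floor edge [593.02764727 162.65359879   4.        ]
```

>>> step_arm(targets=[[[0, 0.02, 0, 0, 0, 0, 0], [0, 0.02, 0, 0, 0, 0, 0], [0, 0, 0, 0, 0, 0, 0], [0, 0, 0, 0, 0, 0, 0], [0, 0, 0, 0, 0, 0, 0]]])

```text
t: 13.78
ee_pos: [651.3, 28.7, 265.9]
orientation: [0.035, 3.141, -0.004]
ft_force: [-2.1, -10.3, 9.2]
width: 16.1
grasp_force: 30.0
```

>>> step_arm(targets=[[[0, -0.2, 0.016, 0.5, 0, 0, 0], [0, -0.182, 0.008, 0.5, 0, 0, 0], [0, -0.182, 0.004, 0.5, 0, 0, 0], [0, -0.181, -0.002, 0.5, 0, 0, 0], [0, -0.18, -0.01, 0.5, 0, 0, 0]]])

```text
t: 14.4
ee_pos: [650.6, -16.2, 264.7]
orientation: [-0.036, -3.126, -0.275]
ft_force: [-0.0, 0.3, -3.3]
width: 15.9
grasp_force: 30.0
```

>>> step_arm(targets=[[[0, -0.18, -0.016, 0.5, 0, 0, 0], [0, -0.178, -0.022, 0.5, 0, 0, 0], [0, -0.178, -0.03, 0.5, 0, 0, 0], [0, 0, 0, 0, 0, 0, 0], [0, 0, 0, 0, 0, 0, 0]]])

```text
t: 15.02
ee_pos: [650.8, -42.4, 261.7]
orientation: [-0.036, -3.107, -0.435]
ft_force: [0.2, 0.4, -3.7]
width: 16.0
grasp_force: 30.0
```

```bash
python3 - <<'E'
from col import *
spools(snap('wrist'),35)
o=readout.get_obs();print(o['ee_pos'].round(1),o['ft_force'].round(1),o['qpos'].round(2),o['orientation'].round(3))
E
```

```text
navy [357. 210.] [33. 72.] 2126 [661. 108.  35.]
mustard [317. 223.] [34. 68.] 1990 [667.  74.  35.]
red [278. 180.] [72. 33.] 1754 [631.  43.  35.]
red2 [267. 176.] [10. 40.] 86 [627.  35.  35.]
[650.9 -42.2 261.9] [ 0.1  0.2 -3.4] [-0.14  0.65  1.64  0.35  0.92 -1.91] [-0.035 -3.107 -0.436]
```

All three are held in the tilted pan: they have rolled back, and the load reads about 3.4 N. Next I lift and carry them across.

>>> step_arm(targets=[[[0, 0, 0.2, 0, 0, 0, 0], [0, 0, 0.4, 0, 0, 0, 0], [0, 0, 0.5, 0, 0, 0, 0], [-0.03, 0, 0.5, 0, 0, 0, 0], [-0.03, 0, 0.4, 0, 0, 0, 0]]])

```text
t: 15.7
ee_pos: [648.1, -42.4, 364.9]
orientation: [-0.035, -3.11, -0.436]
ft_force: [0.5, 0.7, -2.9]
width: 15.5
grasp_force: 30.0
```

>>> step_arm(targets=[[[-0.05, 0.1, 0.2, 0, 0, 0.2, 0], [-0.05, 0.2, 0, 0, 0, 0.2, 0], [-0.05, 0.3, 0, 0, 0, 0.2, 0], [-0.05, 0.4, 0, 0, 0, 0.2, 0], [-0.05, 0.4, 0, 0, 0, 0.2, 0]]])

```text
t: 16.32
ee_pos: [635.1, 29.2, 371.4]
orientation: [0.074, -3.096, -0.435]
ft_force: [-0.1, 0.2, -3.4]
width: 16.0
grasp_force: 30.0
```

>>> step_arm(targets=[[[-0.05, 0.4, -0.1, 0, 0, 0.2, 0], [-0.05, 0.4, -0.1, 0, 0, 0.2, 0], [-0.05, 0.4, -0.1, 0, 0, 0.2, 0], [-0.05, 0.4, -0.1, 0, 0, 0.3, 0], [0, 0.3, -0.1, 0, 0, 0.2, 0]]])

```text
t: 16.95
ee_pos: [625.2, 123.9, 346.6]
orientation: [0.193, -3.081, -0.432]
ft_force: [0.7, 0.0, -3.7]
width: 15.8
grasp_force: 30.0
```

>>> step_arm(targets=[[[0, 0.2, -0.1, 0, 0, 0, 0], [0, 0.1, -0.1, 0, 0, 0, 0], [0, 0, -0.1, 0, 0, 0, 0], [0, 0, 0, 0, 0, 0, 0], [0, 0, 0, 0, 0, 0, 0]]])

```text
t: 17.58
ee_pos: [625.6, 137.0, 332.2]
orientation: [0.19, -3.082, -0.432]
ft_force: [-0.5, -0.4, -3.2]
width: 15.6
grasp_force: 30.0
```

```bash
cat > st.py <<'E'
from col import *
from scipy.spatial.transform import Rotation as Ro
o=readout.get_obs();M=Ro.from_rotvec(o['orientation']).as_matrix();p=o['ee_pos']
d=-M[:,1] if M[1,1]<0 else M[:,1]; zt=M[:,2]
lip=p+163*zt+118*d+98*zt
print('t',o['t'],p.round(1),o['ft_force'].round(1),o['qpos'].round(2),'tilt',np.degrees(np.arcsin(d[2])).round(1),'yaw',np.degrees(np.arctan2(-d[0],d[1])).round(1),'lip',lip.round(1),'backbottom',(lip-116*d).round(1))
E
python3 - <<'E'
from st import *
spools(snap('wrist'),100)
E
```

```text
t 17.575 [625.6 137.  332.2] [-0.5 -0.4 -3.2] [ 0.14  0.53  1.65  0.34  0.99 -1.74] tilt 16.0 yaw 7.0 lip [601.4 320.8 113.8] backbottom [615.  210.1  81.8]
navy [357. 210.] [33. 71.] 2118 [616. 291. 100.]
mustard [317. 222.] [34. 69.] 1960 [626. 258. 100.]
mustard [504. 136.] [21. 14.] 124 [539. 441. 100.]
red [278. 180.] [73. 33.] 1828 [595. 221. 100.]
red2 [269. 182.] [75. 25.] 138 [597. 214. 100.]
```

>>> step_arm(targets=[[[-0.026, 0.17, -0.015, -0.5, -0.061, 0, 0], [-0.026, 0.17, -0.015, -0.5, -0.061, 0, 0], [-0.026, 0.17, -0.015, -0.5, -0.061, 0, 0], [-0.026, 0.17, -0.015, -0.5, -0.061, 0, 0], [-0.026, 0.17, -0.015, -0.5, -0.061, 0, 0]]])

```text
t: 18.25
ee_pos: [619.1, 180.0, 328.6]
orientation: [0.191, -3.119, -0.159]
ft_force: [-0.7, -0.4, -3.0]
width: 16.0
grasp_force: 30.0
```

>>> step_arm(targets=[[[-0.026, 0.17, -0.015, -0.5, -0.061, 0, 0], [-0.026, 0.17, -0.015, -0.5, -0.061, 0, 0], [-0.02, 0.17, -0.015, -0.5, -0.061, 0, 0], [-0.01, 0.095, 0.005, -0.25, -0.03, 0, 0], [-0.01, 0.095, 0.005, -0.25, -0.03, 0, 0]]])

```text
t: 18.88
ee_pos: [614.4, 215.0, 326.8]
orientation: [0.191, -3.13, 0.06]
ft_force: [0.4, -0.5, -3.8]
width: 16.4
grasp_force: 30.0
```

```bash
python3 - <<'E'
from st import *
spools(snap('wrist'),80)
E
```

```text
t 18.875 [614.4 215.  326.8] [ 0.4 -0.5 -3.8] [ 0.33  0.55  1.62 -0.04  0.99 -1.34] tilt -2.2 yaw 7.0 lip [599.4 322.1  61.5] backbottom [613.6 207.   65.9]
navy [359. 210.] [33. 71.] 2119 [607. 284.  80.]
mustard [319. 222.] [32. 69.] 1960 [620. 257.  80.]
red [278. 181.] [33. 73.] 1268 [593. 223.  80.]
red2 [281. 188.] [27. 56.] 343 [598. 225.  80.]
red2 [282. 158.] [26. 27.] 158 [576. 223.  80.]
```

>>> step_arm(targets=[[[-0.01, 0.095, 0, -0.25, -0.03, 0, 0], [-0.01, 0.095, 0, -0.25, -0.03, 0, 0], [-0.01, 0.095, 0, -0.25, -0.03, 0, 0], [-0.01, 0.095, 0, -0.25, -0.03, 0, 0], [-0.01, 0.095, 0, -0.25, -0.03, 0, 0]]])

```text
t: 19.55
ee_pos: [611.9, 239.1, 326.6]
orientation: [-0.191, 3.129, -0.199]
ft_force: [-0.1, 0.7, -3.0]
width: 16.0
grasp_force: 30.0
```

>>> step_arm(targets=[[[-0.01, 0.095, 0.01, -0.25, -0.03, 0, 0], [-0.01, 0.095, 0.01, -0.25, -0.03, 0, 0], [-0.01, 0.095, 0.01, -0.25, -0.03, 0, 0], [-0.01, 0.095, 0.01, -0.25, -0.03, 0, 0], [-0.01, 0.095, 0.01, -0.25, -0.03, 0, 0]]])

```text
t: 20.18
ee_pos: [609.4, 262.8, 329.1]
orientation: [-0.19, 3.112, -0.335]
ft_force: [-0.3, -0.5, -2.4]
width: 16.0
grasp_force: 30.0
```

```bash
python3 - <<'E'
from st import *
spools(snap('wrist'),30);print();spools(snap('scene'),20,(170,150,290,265))
E
```

```text
t 20.175 [609.4 262.8 329.1] [-0.3 -0.5 -2.4] [ 0.43  0.58  1.57 -0.23  1.08 -1.15] tilt -12.3 yaw 7.0 lip [600.1 321.9  49. ] backbottom [613.9 209.4  73.7]
navy [484. 198.] [31. 62.] 1710 [591. 393.  30.]
mustard [439. 208.] [32. 58.] 1566 [607. 359.  30.]
red [487. 130.] [53. 31.] 974 [537. 379.  30.]
red2 [487. 130.] [53. 30.] 634 [537. 379.  30.]

navy [195. 233.] [11.  3.] 27 [600. 402.  20.]
mustard [204. 225.] [11.  7.] 71 [614. 365.  20.]
```

>>> step_arm(targets=[[[0, 0, 0.1, 0, 0, 0, 0], [0, 0, 0.3, 0, 0, 0, 0], [0, 0, 0.4, 0, 0, 0, 0], [0, 0, 0.4, 0, 0, 0, 0], [0, 0, 0.2, 0, 0, 0, 0]]])

```text
t: 20.9
ee_pos: [609.7, 262.5, 401.7]
orientation: [-0.189, 3.11, -0.332]
ft_force: [-0.4, -1.1, -3.0]
width: 16.0
grasp_force: 30.0
```

```bash
python3 - <<'E'
from st import *
w=snap('wrist')
spools(w,20);print();s=snap('scene');spools(s,20,(170,150,290,265))
spools(snap('side'),20,(150,100,400,270))
# wood extents in wrist
hsv=cv2.cvtColor(w['pixels'],cv2.COLOR_RGB2HSV)
m=cv2.inRange(hsv,(12,50,90),(25,150,255));m=cv2.morphologyEx(m,cv2.MORPH_OPEN,np.ones((3,3)))
c=max(cv2.findContours(m,0,1)[0],key=cv2.contourArea);h=cv2.approxPolyDP(cv2.convexHull(c),6,True)[:,0]
print([(p.tolist(),onz(w,*map(float,p),45).round().tolist()) for p in h])
# red in wrist
mr=cv2.inRange(hsv,(0,150,60),(5,255,255))|cv2.inRange(hsv,(172,150,60),(180,255,255))
c=max(cv2.findContours(mr,0,1)[0],key=cv2.contourArea);b=cv2.boxPoints(cv2.minAreaRect(c));print(b.round().tolist(),[onz(w,*map(float,p),21).round().tolist() for p in b])
E
```

```text
t 20.9 [609.7 262.5 401.7] [-0.4 -1.1 -3. ] [ 0.43  0.5   1.52 -0.22  1.2  -1.18] tilt -12.2 yaw 7.0 lip [601.2 322.3 121.7] backbottom [615.  209.8 146.1]
navy [453. 177.] [24. 49.] 1050 [593. 398.  20.]
mustard [416. 186.] [24. 47.] 1032 [609. 363.  20.]
mustard [ 90. 360.] [26. 14.] 150 [991. -53.  20.]
red [455. 123.] [46. 24.] 446 [538. 385.  20.]
red2 [457. 123.] [48. 22.] 482 [537. 387.  20.]

navy [195. 233.] [11.  3.] 28 [600. 402.  20.]
mustard [204. 225.] [12.  7.] 72 [613. 364.  20.]
navy [368. 153.] [6. 9.] 32 [1074.   28.   20.]
navy [354. 144.] [12.  5.] 32 [1074.   83.   20.]
[([238, 41], [488.0, 157.0, 45.0]), ([351, 53], [488.0, 268.0, 45.0]), ([494, 101], [512.0, 406.0, 45.0]), ([467, 264], [677.0, 429.0, 45.0]), ([392, 260], [688.0, 352.0, 45.0]), ([264, 116], [558.0, 193.0, 45.0])]
[[430.0, 130.0], [436.0, 102.0], [484.0, 114.0], [478.0, 141.0]] [[549.0, 362.0, 21.0], [521.0, 362.0, 21.0], [524.0, 411.0, 21.0], [552.0, 412.0, 21.0]]
```

All three lie inside the box: navy at (593,398), mustard at (609,363), red at (537,387). Next I take the scoop back to the bin.

>>> step_arm(targets=[[[0, -0.2, 0, 0.25, 0.03, 0, 0], [0, -0.5, 0, 0.25, 0.03, -0.17, 0], [0, -0.62, 0, 0.25, 0.03, -0.18, 0], [0, -0.7, 0, 0.25, 0.02, -0.18, 0], [0, -0.7, 0, 0.25, 0.02, -0.18, 0]]])

```text
t: 21.68
ee_pos: [609.0, 124.8, 398.1]
orientation: [0.113, -3.129, 0.196]
ft_force: [0.1, 0.1, -3.2]
width: 15.8
grasp_force: 30.0
```

>>> step_arm(targets=[[[0, -0.7, 0, 0.25, 0.02, -0.18, 0], [0, -0.7, 0, 0.25, 0.01, -0.18, 0], [0, -0.7, 0, 0.25, 0.01, -0.18, 0], [0, -0.7, 0, 0.25, 0, -0.18, 0], [0, -0.7, 0, 0.25, 0, -0.18, 0]]])

```text
t: 22.3
ee_pos: [608.8, -50.2, 398.2]
orientation: [0.015, -3.133, 0.058]
ft_force: [-0.2, 0.9, -2.0]
width: 15.8
grasp_force: 30.0
```

>>> step_arm(targets=[[[0, -0.6, 0, 0.25, 0, -0.18, 0], [0, -0.4, 0, 0.25, 0, -0.18, 0], [0, -0.2, 0, 0.05, 0, -0.13, 0], [0, 0, 0, 0, 0, 0, 0], [0, 0, 0, 0, 0, 0, 0]]])

```text
t: 22.92
ee_pos: [609.4, -107.8, 399.0]
orientation: [-0.036, -3.134, -0.001]
ft_force: [0.4, -0.5, -3.0]
width: 15.8
grasp_force: 30.0
```

```bash
python3 - <<'E'
from st import *
print(np.degrees(np.arcsin(zt[0])),np.degrees(np.arcsin(zt[1])))
E
```

```text
t 22.925 [ 609.4 -107.8  399. ] [ 0.4 -0.5 -3. ] [-0.19  0.42  1.65 -0.    1.08 -1.74] tilt 0.0 yaw -1.3 lip [610.2  10.4 138. ] backbottom [ 607.6 -105.6  138. ]
-0.41256085966270534 0.043536032816430294
```

>>> step_arm(targets=[[[0, 0, -0.4, 0, -0.1, 0, 0], [0, 0, -0.7, 0, 0, 0, 0], [0, 0, -0.7, 0, 0, 0, 0], [0, 0, -0.5, 0, 0, 0, 0], [0, 0, -0.15, 0, 0, 0, 0]]])

```text
t: 23.55
ee_pos: [608.9, -107.5, 275.0]
orientation: [-0.036, -3.139, -0.002]
ft_force: [-0.2, 1.3, -2.9]
width: 15.5
grasp_force: 30.0
```

>>> step_arm(targets=[[[0, 0, -0.08, 0, 0, 0, 0], [0, 0, -0.06, 0, 0, 0, 0], [0, 0, -0.04, 0, 0, 0, 0], [0, 0, -0.02, 0, 0, 0, 0], [0, 0, 0, 0, 0, 0, 0]]])

```text
t: 24.18
ee_pos: [609.4, -108.6, 266.8]
orientation: [0.038, 3.141, 0.001]
ft_force: [1.1, 0.5, -2.8]
width: 15.8
grasp_force: 30.0
```

>>> step_arm(targets=[[[0, 0, -0.02, 0, 0, 0, 0], [0, 0, -0.01, 0, 0, 0, 0], [0, 0, 0, 0, 0, 0, 0], [0, 0, 0, 0, 0, 0, 0], [0, 0, 0, 0, 0, 0, 0]]])

```text
t: 24.8
ee_pos: [609.5, -108.6, 265.6]
orientation: [0.038, 3.141, 0.001]
ft_force: [-1.7, 0.4, 5.7]
width: 15.6
grasp_force: 30.0
```

On the floor, so I release and rise.

>>> step_arm(targets=[[[0, 0, 0, 0, 0, 0, 0.3], [0, 0, 0, 0, 0, 0, 0.5], [0, 0, 0, 0, 0, 0, 0.7], [0, 0, 0, 0, 0, 0, 0.7], [0, 0, 0, 0, 0, 0, 0.7]]])

```text
t: 25.42
ee_pos: [609.4, -108.5, 265.0]
orientation: [-0.038, -3.141, -0.001]
ft_force: [-0.7, -0.2, 0.1]
width: 60.4
grasp_force: 0.0
```

>>> step_arm(targets=[[[0, 0, 0.2, 0, 0, 0, 0.7], [0, 0, 0.5, 0, 0, 0, 0.7], [0, 0, 0.8, 0, 0, 0, 0.7], [0, 0, 0.8, 0, 0, 0, 0.7], [0, 0, 0.4, 0, 0, 0, 0.7]]])

```text
t: 26.05
ee_pos: [609.7, -108.6, 403.5]
orientation: [0.038, 3.137, -0.0]
ft_force: [1.3, -0.9, 0.5]
width: 61.5
grasp_force: 0.0
```

>>> step_arm(targets=[[[0, 0, 0.2, 0, 0, 0, 0.7], [0, 0, 0, 0, 0, 0, 0.7], [0, 0, 0, 0, 0, 0, 0.7], [0, 0, 0, 0, 0, 0, 0.7], [0, 0, 0, 0, 0, 0, 0.7]]])

```text
t: 26.68
ee_pos: [609.3, -108.5, 409.4]
orientation: [-0.038, -3.14, -0.001]
ft_force: [0.1, 0.3, 0.1]
width: 61.4
grasp_force: 0.0
```

```bash
python3 - <<'E'
from st import *
w=snap('wrist');print(o['width'])
g=cv2.cvtColor(w['pixels'],cv2.COLOR_RGB2GRAY)
m=((g<28)*255).astype(np.uint8);m[:140]=0;m[245:]=0;m[:,:225]=0;m[:,290:]=0
c=max(cv2.findContours(m,0,1)[0],key=cv2.contourArea);print('handle',cv2.boundingRect(c))
print('expected',[np.round(proj(w,(609+a,-108+b,z))).tolist() for a in(-25,25) for b in(-8,8) for z in (44,124)])
spools(w,20);s=snap('scene');spools(s,20,(170,150,290,265))
E
```

```text
t 26.675 [ 609.3 -108.5  409.4] [0.1 0.3 0.1] [-0.2   0.41  1.64  0.    1.09 -1.74] tilt 0.0 yaw -1.4 lip [611.9   9.7 148.5] backbottom [ 609.1 -106.3  148.4]
61.38406247145436
handle (242, 148, 17, 66)
expected [[243.0, 148.0], [241.0, 162.0], [258.0, 148.0], [260.0, 161.0], [244.0, 193.0], [242.0, 219.0], [259.0, 193.0], [261.0, 219.0]]
navy [ 16. 231.] [44. 30.] 997 [ 684. -412.   20.]
navy [ 11. 188.] [22. 48.] 781 [ 627. -404.   20.]
navy [195. 233.] [11.  3.] 26 [599. 402.  20.]
mustard [202. 226.] [11.  3.] 21 [611. 372.  20.]
```

```bash
python3 -c "
from workcell import ctrl
print(ctrl.close_job())"
```

```text
the job is handed in; nothing more can be done
None
```

The job is handed in at about 27 s: all three spools went into the wooden box in one load and the scoop is back flat on the bin floor; red was last seen before the scoop's return, as it was out of the final views.

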